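Gauge two turned sleeves and sort them

ROBOT

A 6-joint arm with a two-finger parallel gripper is mounted at the origin on the work surface. World frame = base frame: x ahead of the robot, y to its left, z up, the work surface at z = 0. Lengths are in m, angles in rad, forces in N, time in s.
With the tool pointing down it reaches from about 0.3 to 0.775 m from the base axis. Payload 14.6 kg.
Tool frame: the origin (TCP) lies midway between the tips of the shut fingers; the grasp point (between the pads) lies 19 mm behind it (ctrl.pinch_z is the z of the grasp point in the tool frame, in m); z points along the fingers, y is the line along which they close (so a half turn about z gives the same grasp; the last joint's range is limited). The gripper opens to 94 mm and grips with 3 to 60 N. Pads are 16 mm wide; open, the fingers measure 119 mm over their backs; the gripper's body (75 mm by 177 mm) begins 78 mm behind the grasp point.
Start: joints at [1.233, 0.3, 1.521, -0, 1.321, -0.067], TCP at [0.147, 0.53, 0.205] pointing down, gripper open.
Joint ranges: [-3.03, 3.03], [-0.79, 2.21], [0.23, 2.52], [-1.04, 4.18], [0, 3.07], [-2.55, 2.55]. Speed limits (rad/s): [2.22, 2.22, 2.57, 3.14, 3.14, 3.14].

INTERFACE

Orientations are given as [roll, pitch, yaw] about the fixed x, y, z axes, in that order (R = Rz(yaw) Ry(pitch) Rx(roll)).
In Python, from station import ctrl, camera, ticket gives the robot as it stands. The module is installed in compiled form; this text tells all that it offers.
- The arm moves only by the shell command python3 -m inch 'ROWS' [FORCE]. ROWS is text: rows parted by semicolons, each of 7 numbers parted by spaces: the opening, from -1 (shut) to 1 (fully open), then the shift along the tool's x, y, z in units of 0.03 m (1.0 is 0.03 m), then the turn, a rotation vector about the tool's x, y, z in units of 10 degrees (1.0 is 10 degrees). In form: grip dx dy dz rx ry rz; .... A call has 1 to 10 rows; each row shifts and turns the commanded pose from where the row before left it, along the tool's axes as they then stand; what a row does not reach is not made up. A row lasts 1/8 s, in which the tool goes at most 62.5 mm and 10.7 degrees, less where a joint would pass 70% of its speed; a pose out of reach is approached as far as the arm can. A call with a number of a shift or a turn outside -1 to 1 is refused whole. A call with a gripper value outside its range is refused whole. The fingers move at their own pace and stop on an object; FORCE is the grip in N (left out, the last holds). Time passes only in rows, so rows that do not move let the fingers close. It gives the time, the measured TCP pose, the force, the opening and the grip force at its end, in the units of the state.
- ctrl.get_obs(): the state, without advancing time (a new reading comes with each control period).
- camera(name): name is "scene" or "top" or "wrist"; returns a dict with "img" (480x640x3 uint8, blue, green, red), "range_z" (480x640 float32, m along the optical axis (not along the pixel's ray), 0 where there is no reading), "intrinsics" (3x3 intrinsics, pixels), "k1" (the pictures are not rectified: a ray, as slopes to the right and down, at radius r is drawn at 1 + k1 r^2 times it, then the intrinsics apply), "view" (4x4, takes a point from world to camera coordinates). Camera axes: x right, y down, z forward; pixel columns grow to the right and rows downward; lengths in m; the calibration is good to about 2 mm. A picture is of the moment at which its call begins.
- ticket.hand_in(): hands the job in; it is judged then, once.
The state is a dict: "time_s": time; "qpos": joint angles; "joint_vel": joint speeds; "tau": joint torques, N m; "ee_pos": TCP position; "eef_rot": TCP orientation; "force": force on the tool from outside, world axes, zero at the start; "moment": the same for the moment, N m; "grip_width": finger opening in m; "grip_force": force on a finger pad.
Only numpy, scipy, OpenCV 4.12 (cv2) and the standard library are available. Lean on these libraries where they do the work, as an engineer would, in place of code of your own. Each camera call takes 0.05 s, during which the arm holds its last target. There are 200 camera calls.

TASK

Try both turned wooden sleeves on the steel gauge pin, one at a time: lower each over the pin as far as it will go without forcing it, then put it away before you try the other. The sleeve that goes fully home on the gauge's shoulder is good: set it down over the dowel of the drying board so that it stands on the board; the one that sticks part way has a bad bore: stand it upright flat in the red tray. Set the sleeves down rather than dropping them, let go of both, and leave the other things on the bench where they are.

Things in the scene. Friction and masses are not known exactly. Their poses are not given: they have to be found in the camera images.
- sleeve_p: upright light-wood tube, 110 mm long, 50 mm outside, bore 30 mm at both ends, thin dark rings, 0.14 kg. Origin: centre of its lower end, z up. Of the two look-alikes one is bored right through at 30 mm; the other (could be either) has a step half way (15 mm bore, 50 mm from each end), so it stops on the gauge pin with its lower end 25 mm above the shoulder.
- sleeve_q: upright light-wood tube, 110 mm long, 50 mm outside, bore 30 mm at both ends, thin dark rings, 0.14 kg. Origin: centre of its lower end, z up. Of the two look-alikes one is bored right through at 30 mm; the other (could be either) has a step half way (15 mm bore, 50 mm from each end), so it stops on the gauge pin with its lower end 25 mm above the shoulder.
- gauge: fixed fit gauge: blue square base plate 120 x 120 x 18 mm, on it a round dark shoulder 64 mm diameter whose top is 24 mm above the table, and from that a bright steel pin 26 mm diameter standing 75 mm up (tip 99 mm above the table; the last 12 mm taper to 18 mm). Origin at the centre of the base's underside, on the pin's axis, z up
- drying_board: fixed plywood drying board 130 x 130 x 15 mm with one upright wooden dowel in its centre, 16 mm diameter, 70 mm tall (tip 85 mm above the table, slightly tapered). Origin at the centre of the underside, on the dowel's axis, z up
- red_tray: fixed open red plastic tray 140 x 140 x 28 mm outside, walls and floor 4 mm thick, for rejected sleeves. Origin at the centre of its underside, z up
- gouge: loose woodturning gouge, 200 mm long, dark wooden handle; origin under its middle
- sanding_block: loose cork sanding block 110 x 65 x 35 mm; origin at centre of underside
- blank: loose square wood blank 42 x 150 x 42 mm (long side along its y), lying; origin at centre of underside
- glue: loose glue bottle, 60 mm diameter, 150 mm high; origin at centre of underside
- varnish_can: loose green-labelled varnish can, 86 mm diameter, 100 mm high; origin at centre of underside
- tape_measure: loose yellow tape measure 70 x 75 x 38 mm; origin at centre of underside

How it is judged:
On the way, in this order (a step that is already met when the one before it is completed fails the run):
1. one sleeve, upright and centred, is tried on the pin as far as it goes: the good one within 4 mm of the shoulder, the bad one within 30 mm of it (((horizontal distance between sleeve_p and gauge below 0.005 m and angle between sleeve_p's own z axis and vertical below 0.08 rad and z of sleeve_p in the frame of gauge below 0.054 m) or (horizontal distance between sleeve_q and gauge below 0.005 m and angle between sleeve_q's own z axis and vertical below 0.08 rad and z of sleeve_q in the frame of gauge below 0.028 m))), for 0.1 s.
2. with that sleeve put away in its right place, the other is tried on the pin in the same way ((((horizontal distance between sleeve_p and gauge below 0.005 m and angle between sleeve_p's own z axis and vertical below 0.08 rad and z of sleeve_p in the frame of gauge below 0.054 m) and (horizontal distance between sleeve_q and drying_board below 0.011 m and z of sleeve_q in the frame of drying_board below 0.019 m and angle between sleeve_q's own z axis and vertical below 0.08 rad)) or ((horizontal distance between sleeve_q and gauge below 0.005 m and angle between sleeve_q's own z axis and vertical below 0.08 rad and z of sleeve_q in the frame of gauge below 0.028 m) and (x of sleeve_p in the frame of red_tray between -0.046 and 0.046 m and y of sleeve_p in the frame of red_tray between -0.046 and 0.046 m and z of sleeve_p in the frame of red_tray below 0.01 m and angle between sleeve_p's own z axis and vertical below 0.08 rad)))), for 0.1 s.
At the end, for the whole second after the job is handed in: the good sleeve stands upright over the dowel with its lower end on the drying board (within 4 mm of the board, within 11 mm of the dowel's axis); the bad sleeve stands upright on the floor of the red tray (within 6 mm of the floor, wholly inside the walls); both released and at rest (x of sleeve_p in the frame of red_tray between -0.046 and 0.046 m and y of sleeve_p in the frame of red_tray between -0.046 and 0.046 m and z of sleeve_p in the frame of red_tray below 0.01 m and angle between each of sleeve_p, sleeve_q's own z axis and vertical below 0.08 rad and horizontal distance between sleeve_q and drying_board below 0.011 m and z of sleeve_q in the frame of drying_board below 0.019 m and linear speed of each of sleeve_p, sleeve_q below 0.02 m/s); the robot touches nothing.
It fails at once if a sleeve is forced on the gauge with more than 100 N (contact force between any of sleeve_p, sleeve_q and gauge above 100 N).
It fails at once if a sleeve is dropped: falls freely from more than about 35 mm ((linear speed of sleeve_p above 0.8 m/s and not (contact force between the fingers and sleeve_p above 0.05 N)) or (linear speed of sleeve_q above 0.8 m/s and not (contact force between the fingers and sleeve_q above 0.05 N))).
It fails at once if another thing on the bench is pushed more than 30 mm from its place (distance of any of gouge, sanding_block, blank, glue, varnish_can, tape_measure from where it was at the start of the episode above 0.03 m).
It also fails if it takes over 72 s, if anything falls off the work surface, if the arm or the gripper's body presses on something with over 40 N, if the wrist force passes 120 N, or if a joint passes its speed limit or range.

## Working session

There is one attempt and no reset: what is moved stays moved. The work goes in short steps, Python scripts to look and compute and a shell command to move; the robot and the scene stay as the last step left them, time stands still between calls to the robot, and variables do not carry over. Pictures are saved under pics/ and viewed, at most 10 in all, crops included, and the job is handed in when it is done.

```bash
mkdir -p pics; ls
python3 - <<'E'
from station import ctrl,camera
import cv2,pickle
print(ctrl.get_obs(), ctrl.pinch_z)
d={}
for n in ["scene","top"]:
    c=camera(n); d[n]=c; cv2.imwrite(f"pics/{n}0.png",c["img"]); print(n,c["intrinsics"],c["k1"],c["view"])
pickle.dump(d,open("d0.pkl","wb"))
E
```

```text
pics
{'time_s': 0.0, 'qpos': array([ 1.23340613e+00,  3.00462554e-01,  1.52156848e+00,  2.10486534e-05,
        1.32069532e+00, -6.66032772e-02]), 'joint_vel': array([ 6.68460859e-04, -8.11033885e-04, -3.09569795e-05, -7.07631332e-05,
        9.53873375e-04,  6.94548414e-04]), 'tau': array([ 2.68222779e-03, -5.31811595e+01, -3.52730584e+01,  7.09373178e-02,
        2.44394486e-02, -8.52377752e-05]), 'ee_pos': array([0.14703364, 0.5297164 , 0.20489635]), 'eef_rot': array([-3.14046282e+00, -9.57953564e-05,  2.87080046e+00]), 'force': array([-0.37829559,  0.33137817,  0.99515869]), 'moment': array([0.02816822, 0.02562395, 0.01968386]), 'grip_force': 0.0, 'grip_width': 0.09395685654337345} -0.0188
scene [[486.43095367   0.         321.33159081]
 [  0.         486.43095367 232.60261588]
 [  0.           0.           1.        ]] 0.004249990468194712 [[-0.06442491  0.99786954  0.01028621  0.07948764]
 [ 0.82787145  0.05919916 -0.55778519 -0.46742995]
 [-0.55720578 -0.0274196  -0.82992161  1.42750259]
 [ 0.          0.          0.          1.        ]]
top [[511.69426619   0.         315.00284328]
 [  0.         511.69426619 245.13627607]
 [  0.           0.           1.        ]] -0.01359450665170729 [[ 0.01440269 -0.99971076  0.01926042 -0.03977338]
 [-0.99622602 -0.01599607 -0.08531027  0.58619338]
 [ 0.08559368 -0.01795903 -0.99616826  1.1652199 ]
 [ 0.          0.          0.          1.        ]]
```

View pics/top0.png

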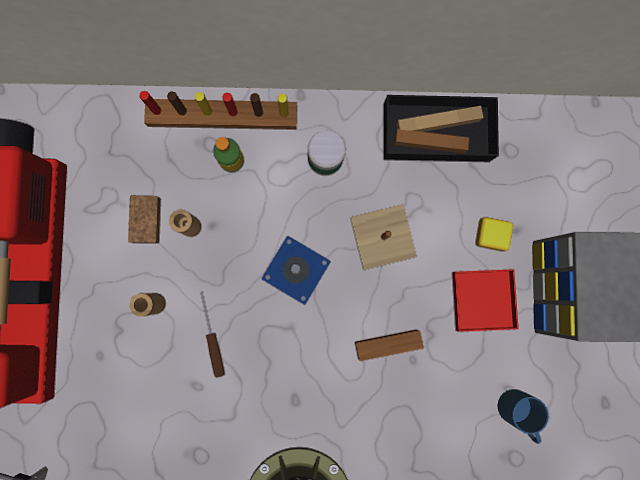

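View pics/scene0.png

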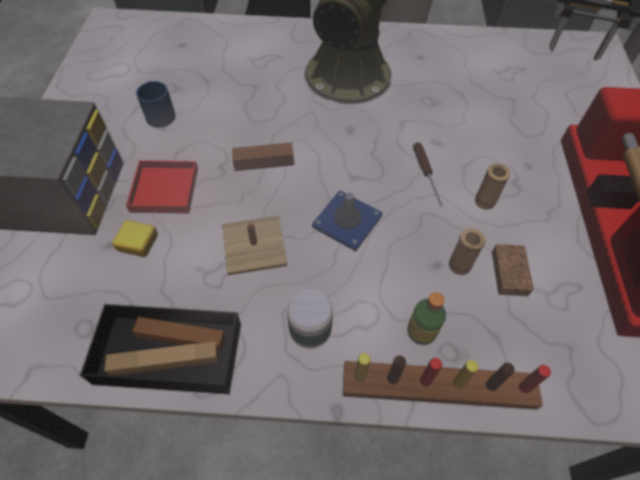

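The top view shows the sleeves at about (182,222) and (142,304), gauge (295,268), board dowel (386,236) and red tray (485,300). The scene view shows the same things: sleeves (468,240) and (497,175), gauge (348,210), dowel (252,235), tray (163,187). Next I enlarge these for accurate pixel readings.

```bash
cat > h.py <<'E'
import numpy as np,cv2
def uv2ray(c,uv):
    K=c["intrinsics"]; p=np.array([(uv[0]-K[0,2])/K[0,0],(uv[1]-K[1,2])/K[1,1]])
    return cv2.undistortPoints(np.array([[uv]],float),K,np.array([c["k1"],0,0,0,0]))[0,0]
def line(c,uv):
    V=c["view"];R=V[:3,:3];o=-R.T@V[:3,3];d=R.T@np.append(uv2ray(c,uv),1);return o,d/np.linalg.norm(d)
def atz(c,uv,z):
    o,d=line(c,uv);return o+d*(z-o[2])/d[2]
def tri(obs):
    A=np.zeros((3,3));b=np.zeros(3);L=[line(c,u) for c,u in obs]
    for o,d in L:
        P=np.eye(3)-np.outer(d,d);A+=P;b+=P@o
    X=np.linalg.solve(A,b)
    return X,max(np.linalg.norm((np.eye(3)-np.outer(d,d))@(X-o)) for o,d in L)
def cloud(c):
    h,w=c["range_z"].shape;u,v=np.meshgrid(np.arange(w),np.arange(h))
    n=cv2.undistortPoints(np.stack([u,v],-1).reshape(-1,1,2).astype(float),c["intrinsics"],np.array([c["k1"],0,0,0,0])).reshape(h,w,2)
    z=c["range_z"];P=np.dstack([n*z[...,None],z]);V=c["view"];return (P-V[:3,3])@V[:3,:3]
E
python3 - <<'E'
import pickle,cv2,numpy as np
from h import *
d=pickle.load(open("d0.pkl","rb"))
def m(c,boxes,name):
    t=[cv2.resize(c["img"][y:y+50,x:x+66],(396,300),interpolation=cv2.INTER_CUBIC) for x,y in boxes]
    cv2.imwrite(name,np.vstack([np.hstack(t[:2]),np.hstack(t[2:])]))
m(d["top"],[(150,200),(110,280),(262,245),(353,212)],"pics/tc.png")
m(d["scene"],[(435,220),(465,155),(315,185),(220,210)],"pics/sc.png")
for n,boxes in dict(top=[(150,200),(110,280),(262,245),(353,212)],scene=[(435,220),(465,155),(315,185),(220,210)]).items():
    P=cloud(d[n])
    for (x,y) in boxes:
        Q=P[y:y+50,x:x+66].reshape(-1,3);Q=Q[Q[:,2]>0.03] ; zm=np.percentile(Q[:,2],98) if len(Q) else 0
        T=Q[Q[:,2]>zm-.006];print(n,x,y,len(Q),zm.round(4),T.mean(0).round(4),T.min(0).round(3),T.max(0).round(3))
E
```

```text
top 150 200 881 0.1135 [0.6224 0.2522 0.1505] [ 0.485 -0.009  0.107] [0.651 0.288 1.212]
top 110 280 640 0.1142 [0.4483 0.3198 0.1772] [ 0.422 -0.009  0.108] [0.485 0.365 1.212]
top 262 245 126 1.2115 [ 0.4848 -0.0095  1.2115] [ 0.485 -0.009  1.212] [ 0.485 -0.009  1.212]
top 353 212 76 1.2115 [ 0.4848 -0.0095  1.2115] [ 0.485 -0.009  1.212] [ 0.485 -0.009  1.212]
scene 435 220 1033 0.1118 [0.6647 0.2481 0.1554] [ 0.607 -0.013  0.106] [1.188 0.289 0.923]
scene 465 155 841 0.1115 [0.4967 0.3192 0.1593] [ 0.424 -0.013  0.106] [1.188 0.365 0.923]
scene 315 185 283 0.9232 [ 1.1875 -0.0125  0.9232] [ 1.188 -0.013  0.923] [ 1.188 -0.013  0.923]
scene 220 210 148 0.9232 [ 1.1875 -0.0125  0.9232] [ 1.188 -0.013  0.923] [ 1.188 -0.013  0.923]
```

View pics/tc.png

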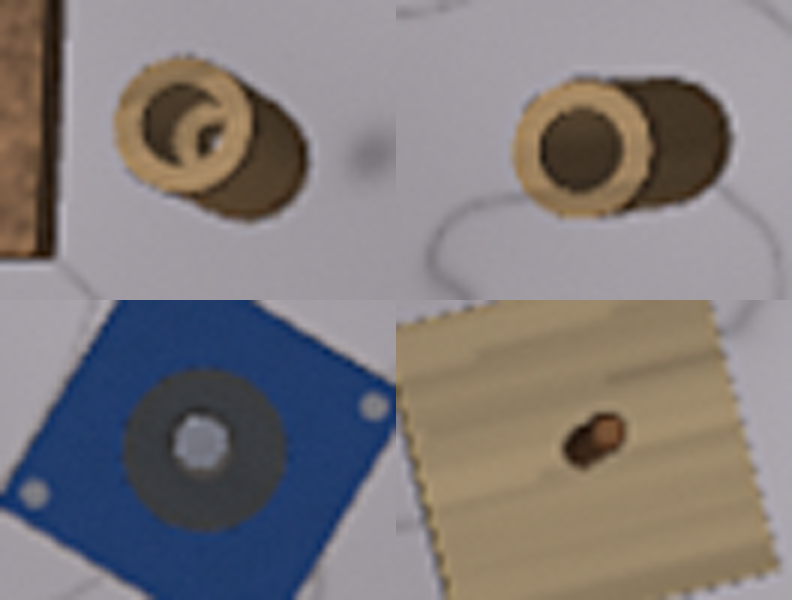

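View pics/sc.png

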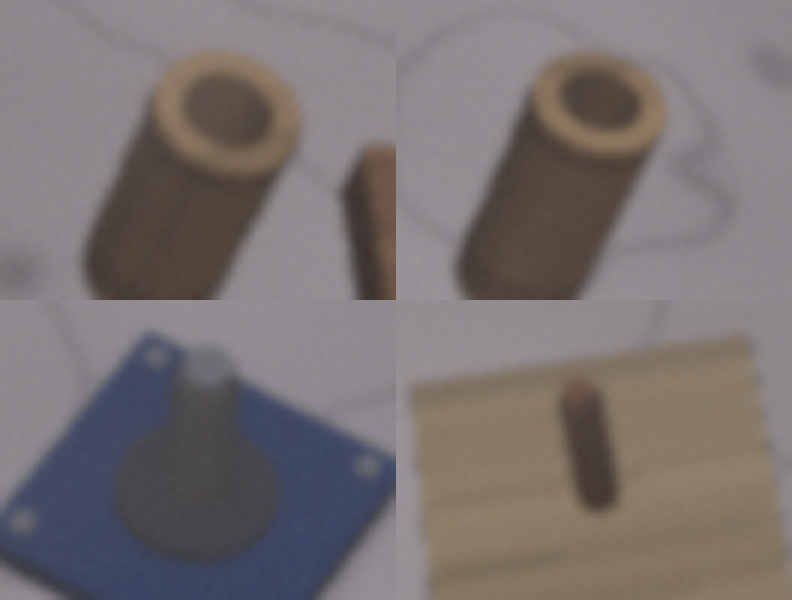

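Top crop: rim centres at crop (184,125) [A, which shows a step inside its bore] and (187,149) [B]; pin tip (201,141), dowel tip (214,132). Scene crop: A (228,115), B (204,104), pin tip (208,67), dowel tip (184,90).

Run:
```python
import pickle
from h import *
d=pickle.load(open("d0.pkl","rb"));t,s=d["top"],d["scene"]
f=lambda b,p:(b[0]+(p[0]+.5)/6-.5,b[1]+(p[1]+.5)/6-.5)
for n,bt,pt,bs,ps,z in [("A",(150,200),(184,125),(435,220),(228,115),.11),("B",(110,280),(187,149),(465,155),(204,104),.11),("pin",(262,245),(201,141),(315,185),(208,67),.099),("dowel",(353,212),(214,132),(220,210),(184,90),.085)]:
    X,e=tri([(t,f(bt,pt)),(s,f(bs,ps))]);print(n,X.round(4),round(e,4),atz(t,f(bt,pt),z).round(4),atz(s,f(bs,ps),z).round(4))
print("shoulder",atz(t,f((262,245),(205,150)),.024))
for a,b in [((454,271),(137,162)),((515,269),(197,162)),((518,329),(193,211)),((456,331),(129,213))]:
    X,e=tri([(t,a),(s,b)]);print("tray",X.round(4),round(e,4),atz(t,a,.028).round(4))
for n,c in d.items():
    P=cloud(c).reshape(-1,3);ok=(P[:,2]>.1)&(P[:,2]<.12)
    for g in [(.625,.27),(.45,.34)]:
        T=P[ok&(np.hypot(P[:,0]-g[0],P[:,1]-g[1])<.045)];print(n,len(T),((T.min(0)+T.max(0))/2).round(4),(T.max(0)-T.min(0)).round(3))
```

```text
A [0.6295 0.2656 0.1023] 0.001 [0.6284 0.2627 0.11  ] [0.6347 0.264  0.11  ]
B [0.4467 0.3428 0.1034] 0.0007 [0.4468 0.34   0.11  ] [0.4525 0.3406 0.11  ]
pin [0.5299 0.0137 0.0932] 0.0005 [0.5297 0.013  0.099 ] [0.5345 0.0141 0.099 ]
dowel [ 0.6106 -0.1923  0.0784] 0.0008 [ 0.61   -0.1921  0.085 ] [ 0.6152 -0.1901  0.085 ]
shoulder [0.52925193 0.01295586 0.024     ]
tray [ 0.54   -0.3649  0.1777] 0.0533 [ 0.5313 -0.3551  0.028 ]
tray [ 0.5308 -0.3589  0.2021] 0.0627 [ 0.5381 -0.4986  0.028 ]
tray [ 0.3955 -0.4869 -0.1451] 0.0818 [ 0.3994 -0.5032  0.028 ]
tray [ 0.4034 -0.5033 -0.1828] 0.084 [ 0.3932 -0.3586  0.028 ]
scene 341 [0.6313 0.2648 0.1066] [0.052 0.049 0.013]
scene 276 [0.45   0.3413 0.1064] [0.053 0.048 0.013]
top 297 [0.6277 0.2632 0.1075] [0.048 0.05  0.015]
top 314 [0.4454 0.3405 0.1072] [0.047 0.051 0.014]
```

```bash
python3 -m inch '1 -.95 -.284 0 0 0 0;1 -.95 -.284 0 0 0 0;1 -.95 -.284 0 0 0 0;1 -.95 -.284 0 0 0 0;1 -.95 -.284 0 0 0 0;1 -.95 -.284 0 0 0 0;1 -.95 -.284 0 0 0 0;1 -.95 -.284 0 0 0 0;1 -.95 -.284 0 0 0 0;1 -.95 -.284 0 0 0 0' 25
python3 -m inch '1 -.95 -.284 0 0 0 0;1 -.95 -.284 0 0 0 0;1 0 0 0 0 0 0;1 0 0 0 0 0 0'
python3 - <<'E'
from station import ctrl,camera
import cv2,pickle
o=ctrl.get_obs();print(o["time_s"],o["ee_pos"],o["eef_rot"])
c=camera("wrist");cv2.imwrite("pics/w1.png",c["img"]);pickle.dump(c,open("w1.pkl","wb"));print(c["view"],c["intrinsics"],c["k1"])
E
```

```text
time_s: 1.35
ee_pos: [0.3996, 0.3709, 0.2051]
eef_rot: [-3.141, -0.0, 2.871]
force: [0.2, 0.3, -0.0]
grip_width: 0.0935
grip_force: 0.0
time_s: 1.85
ee_pos: [0.4488, 0.3402, 0.2052]
eef_rot: [-3.141, -0.0, 2.871]
force: [-1.0, -0.5, -0.4]
grip_width: 0.0937
grip_force: 0.0
1.85 [0.44875334 0.3402068  0.20520844] [-3.14124857e+00 -4.61003951e-04  2.87087383e+00]
[[ 2.68747169e-01  9.63210305e-01 -9.31107413e-04 -4.48265321e-01]
 [ 9.35223286e-01 -2.60706880e-01  2.39560699e-01 -3.55549315e-01]
 [ 2.30504588e-01 -6.52520530e-02 -9.70880942e-01  3.08708496e-01]
 [ 0.00000000e+00  0.00000000e+00  0.00000000e+00  1.00000000e+00]] [[395.76553775   0.         310.77446251]
 [  0.         395.76553775 241.47866056]
 [  0.           0.           1.        ]] -0.0727424115654854
```

View pics/w1.png

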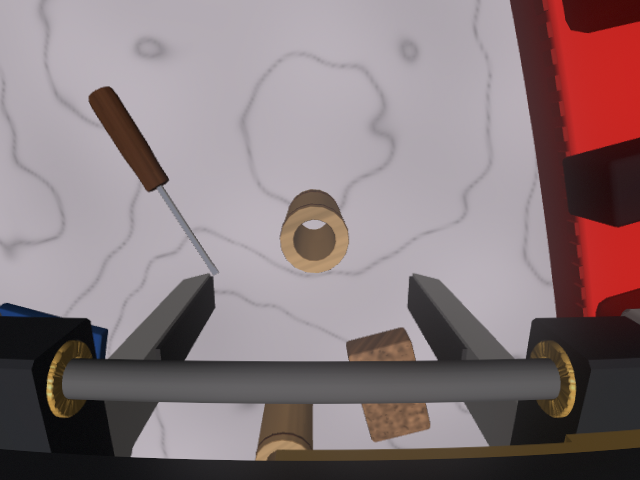

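The wrist view shows the rim of B centred at (314,239) with the table visible through the bore (bored through). The fingertips are at (212,275) and (412,275).

Run:
```python
import pickle
from h import *
c=pickle.load(open("w1.pkl","rb"));t=pickle.load(open("d0.pkl","rb"))
print(atz(c,(314,239),.11), atz(c,(314.3,244),.11))
print(tri([(c,(314,239)),(t["top"],(110+187.5/6-.5,280+149.5/6-.5))]),tri([(c,(314,239)),(t["scene"],(465+204.5/6-.5,155+104.5/6-.5))]))
P=cloud(c)[190:275,275:352].reshape(-1,3);T=P[(P[:,2]>.104)&(P[:,2]<.118)];print(((T.min(0)+T.max(0))/2).round(4),np.ptp(T,0),np.median(T[:,2]))
for u in [(212,275),(412,275)]: print(atz(c,u,.205))
```

```text
[0.44585905 0.34348153 0.11      ] [0.44946219 0.34270651 0.11      ]
(array([0.44705839, 0.34270345, 0.10260605]), np.float64(0.0006257800508923311)) (array([0.44722837, 0.34315985, 0.10415582]), np.float64(1.4756961783220083e-05))
[0.4466 0.3431 0.1081] [0.04938495 0.04943116 0.00821228] 0.10978969953161255
[0.42767019 0.29706957 0.205     ]
[0.45342424 0.38947202 0.205     ]
```

```bash
python3 -m inch '1 .07 .04 .95 0 0 0;1 0 0 .95 0 0 0;1 0 0 .95 0 0 0;1 0 0 .95 0 0 0;1 0 0 .95 0 0 0;-1 0 0 0 0 0 0;-1 0 0 0 0 0 0;-1 0 0 0 0 0 0;-1 0 0 0 0 0 0;-1 0 0 0 0 0 0' 25
```

```text
time_s: 3.15
ee_pos: [0.4478, 0.3418, 0.0634]
eef_rot: [3.141, 0.0, 2.871]
force: [0.4, 0.2, 3.1]
grip_width: 0.0491
grip_force: 25.0
```

```bash
python3 -m inch '-1 0 0 -.5 0 0 0;-1 0 0 -.9 0 0 0;-1 0 0 -.9 0 0 0;-1 0 0 -.9 0 0 0;-1 0 0 -.9 0 0 0;-1 0 0 -.5 0 0 0' 
python3 -m inch '-1 -.762 -.979 0 0 0 0;-1 -.762 -.979 0 0 0 0;-1 -.762 -.979 0 0 0 0;-1 -.762 -.979 0 0 0 0;-1 -.762 -.979 0 0 0 0;-1 -.762 -.979 0 0 0 0;-1 -.762 -.979 0 0 0 0;-1 -.762 -.979 0 0 0 0;-1 -.762 -.979 0 0 0 0;-1 -.762 -.979 0 0 0 0'
python3 -m inch '-1 0 0 0 0 0 0;-1 0 0 0 0 0 0;-1 0 0 0 0 0 0'
python3 - <<'E'
from station import ctrl,camera
import cv2,pickle
c=camera("wrist");cv2.imwrite("pics/w2.png",c["img"]);pickle.dump(c,open("w2.pkl","wb"))
E
```

```text
time_s: 3.9
ee_pos: [0.4478, 0.3418, 0.2031]
eef_rot: [3.14, 0.001, 2.871]
force: [0.9, -0.1, -1.7]
grip_width: 0.0496
grip_force: 25.0
time_s: 5.15
ee_pos: [0.5895, -0.0037, 0.2009]
eef_rot: [-3.141, -0.001, 2.871]
force: [0.5, 1.2, -3.4]
grip_width: 0.0497
grip_force: 25.0
time_s: 5.52
ee_pos: [0.5891, -0.0016, 0.2011]
eef_rot: [3.142, -0.0, 2.872]
force: [0.3, -0.1, -2.0]
grip_width: 0.0496
grip_force: 25.0
```

View pics/w2.png

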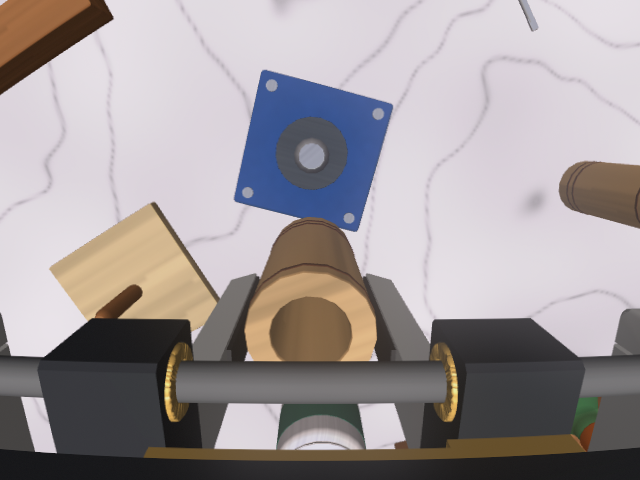

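The wrist view shows the held sleeve's rim (u 246–377, upper edge v≈263, bore's upper edge v≈297) and the pin tip at (311.5,155) on the shoulder centred at (311,153).

Run:
```python
import pickle
from h import *
c=pickle.load(open("w2.pkl","rb"))
tx=np.array([np.cos(2.871),np.sin(2.871),0]);ty=np.array([np.sin(2.871),-np.cos(2.871),0])
tcp=np.array([.5891,-.0016,.2011])
for n,u,z,o in [("pin",(311.5,155),.099,0),("shoulder",(311,153),.024,0),("rim",(311.5,263.5),.2477,.025),("bore",(311,297),.2477,.015)]:
    X=atz(c,u,z)-o*tx;print(n,X.round(4),((X-tcp)@tx).round(4),((X-tcp)@ty).round(4))
```

```text
pin [0.5293 0.0156 0.099 ] 0.0622 0.0006
shoulder [0.5295 0.0152 0.024 ] 0.062 0.0003
rim [ 5.854e-01 -1.000e-04  2.477e-01] 0.004 0.0004
bore [ 0.5878 -0.001   0.2477] 0.0014 0.0003
```

```bash
python3 -m inch '-1 .7 0 0 0 0 0;-1 .8 0 0 0 0 0;-1 .49 0 0 0 0 0;-1 0 0 .5 0 0 0;-1 0 0 .4 0 0 0;-1 0 0 .2 0 0 0;-1 0 0 .2 0 0 0;-1 0 0 .2 0 0 0;-1 0 0 .1 0 0 0;-1 0 0 0 0 0 0'
```

```text
time_s: 6.82
ee_pos: [0.5318, 0.0135, 0.1529]
eef_rot: [-3.142, -0.0, 2.871]
force: [-0.3, 0.0, -0.9]
grip_width: 0.0494
grip_force: 25.0
```

```bash
python3 -m inch '-1 0 0 .2 0 0 0;-1 0 0 .2 0 0 0;-1 0 0 .2 0 0 0;-1 0 0 .2 0 0 0;-1 0 0 .2 0 0 0;-1 0 0 .1 0 0 0;-1 0 0 .1 0 0 0;-1 0 0 .1 0 0 0;-1 0 0 .05 0 0 0;-1 0 0 0 0 0 0'
```

```text
time_s: 8.07
ee_pos: [0.5318, 0.0135, 0.1124]
eef_rot: [-3.142, -0.0, 2.871]
force: [0.0, 1.4, -1.7]
grip_width: 0.0489
grip_force: 25.0
```

```bash
python3 -m inch '-1 0 0 .2 0 0 0;-1 0 0 .2 0 0 0;-1 0 0 .1 0 0 0;-1 0 0 .1 0 0 0;-1 0 0 .06 0 0 0;-1 0 0 .04 0 0 0;-1 0 0 .03 0 0 0;-1 0 0 .02 0 0 0;-1 0 0 .02 0 0 0;-1 0 0 0 0 0 0'
```

```text
time_s: 9.32
ee_pos: [0.5318, 0.0135, 0.0893]
eef_rot: [3.142, 0.0, 2.871]
force: [-0.8, -0.3, -1.9]
grip_width: 0.0493
grip_force: 25.0
```

```bash
python3 -m inch '-1 0 0 .03 0 0 0;-1 0 0 .03 0 0 0;-1 0 0 0 0 0 0;-1 0 0 0 0 0 0'
```

```text
time_s: 9.82
ee_pos: [0.5318, 0.0135, 0.0875]
eef_rot: [-3.142, -0.0, 2.871]
force: [0.1, -0.4, -1.1]
grip_width: 0.0491
grip_force: 25.0
```

```bash
python3 -m inch '-1 0 0 .03 0 0 0;-1 0 0 .02 0 0 0;-1 0 0 0 0 0 0'
```

```text
time_s: 10.2
ee_pos: [0.5323, 0.0135, 0.0872]
eef_rot: [3.141, 0.002, 2.871]
force: [-2.6, 1.1, 10.2]
grip_width: 0.0491
grip_force: 25.0
```

```bash
python3 -m inch '-1 0 0 -.2 0 0 0;-1 0 0 -.5 0 0 0;-1 0 0 -.8 0 0 0;-1 0 0 -.9 0 0 0;-1 0 0 -.9 0 0 0;-1 0 0 -.7 0 0 0;-1 0 0 -.2 0 0 0'
python3 -m inch '-1 -.5 -.65 0 0 0 0;-1 -.7 -.93 0 0 0 0;-1 -.7 -.93 0 0 0 0;-1 -.7 -.93 0 0 0 0;-1 -.7 -.93 0 0 0 0;-1 -.7 -.93 0 0 0 0;-1 -.41 -.55 0 0 0 0;-1 0 0 0 0 0 0;-1 0 0 0 0 0 0'
```

```text
time_s: 11.08
ee_pos: [0.5322, 0.0135, 0.2138]
eef_rot: [3.141, 0.002, 2.871]
force: [0.0, 0.6, -1.5]
grip_width: 0.049
grip_force: 25.0
time_s: 12.2
ee_pos: [0.612, -0.1903, 0.2117]
eef_rot: [3.141, -0.001, 2.871]
force: [0.6, 0.5, -1.2]
grip_width: 0.0491
grip_force: 25.0
```

```bash
python3 -m inch '-1 0 -.03 .5 0 0 0;-1 0 0 .8 0 0 0;-1 0 0 .4 0 0 0;-1 0 0 .2 0 0 0;-1 0 0 .2 0 0 0;-1 0 0 .2 0 0 0;-1 0 0 .2 0 0 0;-1 0 0 0 0 0 0'
```

```text
time_s: 13.2
ee_pos: [0.6119, -0.1918, 0.1366]
eef_rot: [3.142, -0.001, 2.871]
force: [-0.0, -0.3, -1.1]
grip_width: 0.0492
grip_force: 25.0
```

```bash
python3 -m inch '-1 0 0 .4 0 0 0;-1 0 0 .4 0 0 0;-1 0 0 .4 0 0 0;-1 0 0 .3 0 0 0;-1 0 0 .2 0 0 0;-1 0 0 .1 0 0 0;-1 0 0 .05 0 0 0;-1 0 0 .04 0 0 0;-1 0 0 .03 0 0 0;-1 0 0 0 0 0 0'
```

```text
time_s: 14.45
ee_pos: [0.6121, -0.1919, 0.0795]
eef_rot: [-3.142, 0.0, 2.871]
force: [-1.3, -0.1, -1.4]
grip_width: 0.0493
grip_force: 25.0
```

Bottom should be about 1.3 mm above the board; I ease down to contact and release.

```bash
python3 -m inch '-1 0 0 .03 0 0 0;-1 0 0 .02 0 0 0;-1 0 0 0 0 0 0'
python3 -m inch '-.1 0 0 0 0 0 0;1 0 0 0 0 0 0;1 0 0 0 0 0 0;1 0 0 0 0 0 0;1 0 0 0 0 0 0;1 0 0 0 0 0 0'
python3 -m inch '1 0 0 -.3 0 0 0;1 0 0 -.9 0 0 0;1 0 0 -.9 0 0 0;1 0 0 -.9 0 0 0;1 0 0 -.9 0 0 0;1 0 0 -.3 0 0 0;1 0 0 0 0 0 0'
python3 - <<'E'
from station import ctrl,camera
import cv2,pickle
c=camera("top");cv2.imwrite("pics/t3.png",cv2.resize(c["img"][180:340,340:540],(800,640))[:600])
E
```

```text
time_s: 14.82
ee_pos: [0.6122, -0.1919, 0.0783]
eef_rot: [-3.142, 0.0, 2.871]
force: [-1.5, 0.7, 2.3]
grip_width: 0.0491
grip_force: 25.0
time_s: 15.58
ee_pos: [0.6121, -0.1919, 0.0779]
eef_rot: [3.142, -0.0, 2.871]
force: [-0.3, 0.2, 0.5]
grip_width: 0.0935
grip_force: 0.0
time_s: 16.45
ee_pos: [0.6121, -0.1919, 0.204]
eef_rot: [-3.142, 0.001, 2.871]
force: [0.1, 0.6, -0.4]
grip_width: 0.0939
grip_force: 0.0
```

View pics/t3.png

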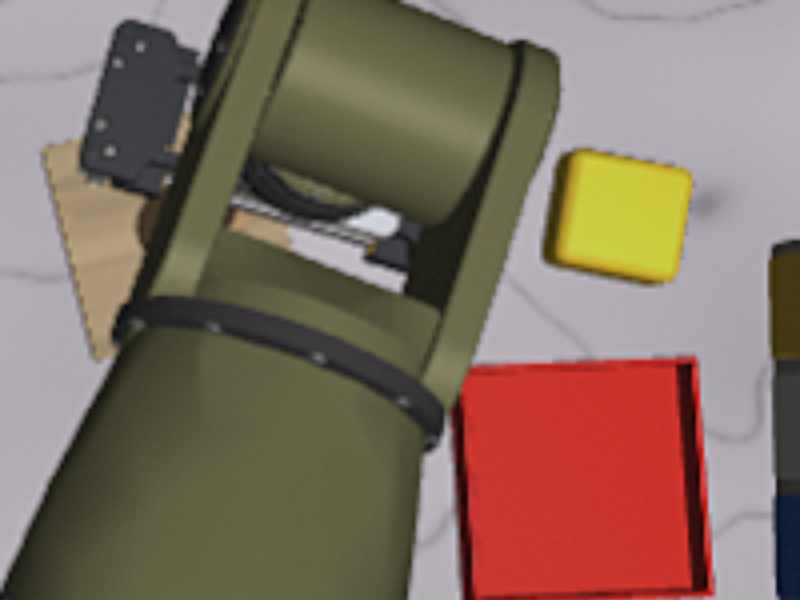

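The crop shows the arm covering the board, with part of the sleeve beside it at about (150,225); the empty tray is at (585,480). I will re-check the sleeve once the arm has left, and go to sleeve A.

```bash
python3 -m inch '1 .22 .926 0 0 0 0;1 .22 .926 0 0 0 0;1 .22 .926 0 0 0 0;1 .22 .926 0 0 0 0;1 .22 .926 0 0 0 0;1 .22 .926 0 0 0 0;1 .22 .926 0 0 0 0;1 .22 .926 0 0 0 0' >/dev/null
python3 -m inch '1 .22 .926 0 0 0 0;1 .22 .926 0 0 0 0;1 .22 .926 0 0 0 0;1 .22 .926 0 0 0 0;1 .22 .926 0 0 0 0;1 .22 .926 0 0 0 0;1 .22 .926 0 0 0 0;1 .22 .926 0 0 0 0;1 0 0 0 0 0 0;1 0 0 0 0 0 0'
python3 - <<'E'
from station import ctrl,camera
import cv2,pickle
from h import *
c=camera("wrist");t=camera("top")
cv2.imwrite("pics/4.png",np.hstack([cv2.resize(c["img"],(480,360)),cv2.resize(t["img"][190:290,335:423],(317,360))]))
pickle.dump((c,t),open("w4.pkl","wb"))
P=cloud(c)[180:290,250:380].reshape(-1,3);T=P[(P[:,2]>.104)&(P[:,2]<.118)];print(((T.min(0)+T.max(0))/2).round(4),np.ptp(T,0),np.median(T[:,2]))
P=cloud(t)[190:290,335:423].reshape(-1,3);T=P[(P[:,2]>.115)&(P[:,2]<.135)];print(len(T),((T.min(0)+T.max(0))/2).round(4),np.ptp(T,0),np.median(T[:,2]))
E
```

```text
time_s: 18.75
ee_pos: [0.6291, 0.2639, 0.203]
eef_rot: [-3.141, -0.001, 2.871]
force: [-0.5, -0.5, 0.4]
grip_width: 0.0944
grip_force: 0.0
[0.629  0.2658 0.108 ] [0.04939564 0.04949198 0.00787612] 0.10977350055308657
292 [ 0.6092 -0.1911  0.1227] [0.04818159 0.04948367 0.01332488] 0.12405749777575706
```

View pics/4.png

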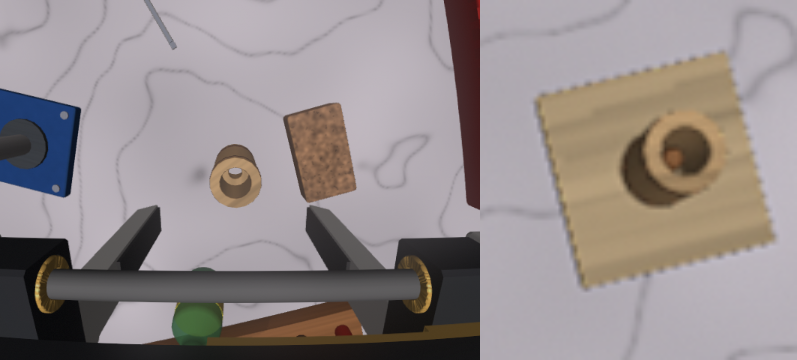

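The wrist half shows sleeve A's rim at about (235,182), its bore stepped. The top half shows the good sleeve standing over the dowel, with its rim 124 mm high as expected.

```bash
python3 -m inch '1 .02 .05 .9 0 0 0;1 0 0 .95 0 0 0;1 0 0 .95 0 0 0;1 0 0 .95 0 0 0;1 0 0 .92 0 0 0;-1 0 0 0 0 0 0;-1 0 0 0 0 0 0;-1 0 0 0 0 0 0;-1 0 0 0 0 0 0;-1 0 0 0 0 0 0' 25
```

```text
time_s: 20.1
ee_pos: [0.6292, 0.2664, 0.0644]
eef_rot: [3.141, 0.001, 2.871]
force: [-0.0, -0.3, 2.9]
grip_width: 0.0504
grip_force: 25.0
```

```bash
python3 -m inch '-1 0 0 -.5 0 0 0;-1 0 0 -.9 0 0 0;-1 0 0 -.9 0 0 0;-1 0 0 -.9 0 0 0;-1 0 0 -.9 0 0 0;-1 0 0 -.5 0 0 0' 
python3 -m inch '-1 .09 -.898 0 0 0 0;-1 .09 -.898 0 0 0 0;-1 .09 -.898 0 0 0 0;-1 .09 -.898 0 0 0 0;-1 .09 -.898 0 0 0 0;-1 .09 -.898 0 0 0 0;-1 .09 -.898 0 0 0 0;-1 .09 -.898 0 0 0 0;-1 .09 -.898 0 0 0 0;-1 .09 -.898 0 0 0 0'
python3 -m inch '-1 0 0 0 0 0 0;-1 0 0 0 0 0 0;-1 0 0 0 0 0 0'
```

```text
time_s: 20.85
ee_pos: [0.6293, 0.2664, 0.2042]
eef_rot: [3.14, 0.002, 2.871]
force: [0.0, 0.4, -1.2]
grip_width: 0.0503
grip_force: 25.0
time_s: 22.1
ee_pos: [0.5304, 0.0131, 0.202]
eef_rot: [-3.142, -0.0, 2.871]
force: [0.0, -0.6, -1.3]
grip_width: 0.0505
grip_force: 25.0
time_s: 22.48
ee_pos: [0.5312, 0.0146, 0.2018]
eef_rot: [3.142, -0.0, 2.872]
force: [0.0, 0.1, -1.0]
grip_width: 0.0499
grip_force: 25.0
```

```bash
python3 -m inch '-1 0 -.03 .5 0 0 0;-1 0 0 .4 0 0 0;-1 0 0 .2 0 0 0;-1 0 0 .2 0 0 0;-1 0 0 .2 0 0 0;-1 0 0 .15 0 0 0;-1 0 0 0 0 0 0'
```

```text
time_s: 23.35
ee_pos: [0.5306, 0.0131, 0.1521]
eef_rot: [-3.142, -0.0, 2.871]
force: [0.7, 0.9, -1.3]
grip_width: 0.0507
grip_force: 25.0
```

Bottom at 88 mm; lower to about 53 mm (TCP 0.117), then ease.

```bash
python3 -m inch '-1 0 0 .2 0 0 0;-1 0 0 .2 0 0 0;-1 0 0 .2 0 0 0;-1 0 0 .2 0 0 0;-1 0 0 .15 0 0 0;-1 0 0 .1 0 0 0;-1 0 0 .07 0 0 0;-1 0 0 .03 0 0 0;-1 0 0 .02 0 0 0;-1 0 0 0 0 0 0'
```

```text
time_s: 24.6
ee_pos: [0.5307, 0.0131, 0.1173]
eef_rot: [3.141, 0.0, 2.871]
force: [-1.8, 4.6, 1.5]
grip_width: 0.0505
grip_force: 25.0
```

```bash
python3 -m inch '-1 0 .02 .03 0 0 0;-1 0 0 .03 0 0 0;-1 0 0 .03 0 0 0;-1 0 0 .02 0 0 0;-1 0 0 0 0 0 0'
```

```text
time_s: 25.22
ee_pos: [0.5308, 0.0135, 0.1138]
eef_rot: [-3.141, -0.0, 2.871]
force: [-0.4, 1.2, -1.9]
grip_width: 0.0506
grip_force: 25.0
```

```bash
python3 -m inch '-1 0 0 .03 0 0 0;-1 0 0 .02 0 0 0;-1 0 0 0 0 0 0'; python3 -m inch '-1 0 0 .03 0 0 0;-1 0 0 0 0 0 0'
```

```text
time_s: 25.6
ee_pos: [0.5311, 0.0135, 0.1131]
eef_rot: [3.142, 0.001, 2.871]
force: [-3.1, 0.8, 7.6]
grip_width: 0.0504
grip_force: 25.0
time_s: 25.85
ee_pos: [0.5313, 0.0135, 0.1129]
eef_rot: [3.142, 0.002, 2.871]
force: [-6.9, 0.0, 13.7]
grip_width: 0.0502
grip_force: 25.0
```

Stopped at about 25 mm above the shoulder: it is the bad one. Lift it out, and check the cabinet beside the tray from the first cloud.

```bash
python3 -m inch '-1 0 0 -.2 0 0 0;-1 0 0 -.5 0 0 0;-1 0 0 -.8 0 0 0;-1 0 0 -.9 0 0 0;-1 0 0 -.7 0 0 0;-1 0 0 -.3 0 0 0;-1 0 0 0 0 0 0'
python3 - <<'E'
import pickle
from h import *
d=pickle.load(open("d0.pkl","rb"))
for n,c in d.items():
    P=cloud(c).reshape(-1,3)
    T=P[(P[:,2]>.06)&(P[:,2]<.6)&(P[:,1]<-.3)&(P[:,1]>-.9)&(P[:,0]>.2)&(P[:,0]<.75)];print(n,len(T),np.percentile(T,[1,50,99],axis=0).round(3).tolist(),T[:,1].max())
    C=P[(P[:,2]>.06)&(P[:,2]<.6)&(P[:,1]<-.5)&(P[:,0]>.35)&(P[:,0]<.7)]; print(C.max(0),C[:,0].min())
    w=P[(P[:,2]>.018)&(P[:,2]<.034)&(abs(P[:,0]-.467)<.09)&(abs(P[:,1]+.43)<.09)];print("rim",np.percentile(w,[1,99],axis=0).round(3).tolist())
E
```

```text
time_s: 26.72
ee_pos: [0.531, 0.0136, 0.2139]
eef_rot: [3.141, 0.001, 2.871]
force: [-0.0, -0.2, -1.3]
grip_width: 0.0504
grip_force: 25.0
scene 12837 [[0.229, -0.732, 0.062], [0.532, -0.593, 0.19], [0.614, -0.473, 0.202]] -0.4602539384114111
[ 0.61646452 -0.53958457  0.20447406] 0.3924723706220367
rim [[0.397, -0.5, 0.018], [0.543, -0.356, 0.031]]
top 10789 [[0.217, -0.679, 0.063], [0.494, -0.579, 0.198], [0.606, -0.466, 0.204]] -0.4608663157097141
[ 0.60881087 -0.5422614   0.20756819] 0.38943197703454374
rim [[0.393, -0.502, 0.018], [0.536, -0.356, 0.032]]
```

```bash
python3 -m inch '-1 -.11 -.9 0 0 0 0;-1 -.11 -.9 0 0 0 0;-1 -.11 -.9 0 0 0 0;-1 -.11 -.9 0 0 0 0;-1 -.11 -.9 0 0 0 0;-1 -.11 -.9 0 0 0 0;-1 -.11 -.9 0 0 0 0;-1 -.11 -.9 0 0 0 0'
python3 -m inch '-1 -.11 -.9 0 0 0 0;-1 -.11 -.9 0 0 0 0;-1 -.11 -.9 0 0 0 0;-1 -.11 -.9 0 0 0 0;-1 -.11 -.9 0 0 0 0;-1 -.11 -.9 0 0 0 0;-1 -.11 -.9 0 0 0 0;-1 -.11 -.9 0 0 0 0;-1 0 0 0 0 0 0;-1 0 0 0 0 0 0'
```

```text
time_s: 27.72
ee_pos: [0.498, -0.2024, 0.2125]
eef_rot: [3.141, -0.001, 2.871]
force: [-0.1, 0.0, -0.2]
grip_width: 0.0502
grip_force: 25.0
time_s: 28.98
ee_pos: [0.4662, -0.4161, 0.2128]
eef_rot: [3.141, -0.001, 2.871]
force: [-0.1, -0.6, -1.4]
grip_width: 0.0502
grip_force: 25.0
```

Offset 64.2 mm, so the tray floor (4 mm) means TCP ≈ 0.068. Descend to 0.0705 first.

```bash
python3 -m inch '-1 0 0 .6 0 0 0;-1 0 0 .8 0 0 0;-1 0 0 .8 0 0 0;-1 0 0 .8 0 0 0;-1 0 0 .7 0 0 0;-1 0 0 .5 0 0 0;-1 0 0 .3 0 0 0;-1 0 0 .15 0 0 0;-1 0 0 .07 0 0 0;-1 0 0 0 0 0 0'
```

```text
time_s: 30.22
ee_pos: [0.4663, -0.4169, 0.0723]
eef_rot: [-3.141, 0.0, 2.871]
force: [0.1, 0.2, -2.0]
grip_width: 0.0502
grip_force: 25.0
```

```bash
python3 -m inch '-1 0 0 .05 0 0 0;-1 0 0 .04 0 0 0;-1 0 0 .03 0 0 0;-1 0 0 .02 0 0 0;-1 0 0 0 0 0 0'
```

```text
time_s: 30.85
ee_pos: [0.4663, -0.4169, 0.0683]
eef_rot: [-3.141, 0.0, 2.871]
force: [-1.6, 2.3, 5.3]
grip_width: 0.0505
grip_force: 25.0
```

Contact with the floor; release, retreat, and look.

```bash
python3 -m inch '-.1 0 0 0 0 0 0;1 0 0 0 0 0 0;1 0 0 0 0 0 0;1 0 0 0 0 0 0;1 0 0 0 0 0 0;1 0 0 0 0 0 0'
python3 -m inch '1 0 0 -.3 0 0 0;1 0 0 -.9 0 0 0;1 0 0 -.9 0 0 0;1 0 0 -.9 0 0 0;1 0 0 -.9 0 0 0;1 0 0 -.6 0 0 0;1 0 0 0 0 0 0'
python3 -m inch '1 .3 .8 0 0 0 0;1 .3 .9 0 0 0 0;1 .3 .9 0 0 0 0;1 .3 .9 0 0 0 0;1 .3 .9 0 0 0 0;1 .3 .9 0 0 0 0;1 .3 .9 0 0 0 0;1 .3 .9 0 0 0 0;1 0 0 0 0 0 0;1 0 0 0 0 0 0'
python3 - <<'E'
from station import camera
import cv2
from h import *
t=camera("top");cv2.imwrite("pics/t9.png",t["img"])
for n,(x0,y0,x1,y1),lo in [("bad",(435,240,535,350),.105),("good",(335,190,423,290),.115)]:
    P=cloud(t)[y0:y1,x0:x1].reshape(-1,3);T=P[(P[:,2]>lo)&(P[:,2]<.135)];print(n,len(T),((T.min(0)+T.max(0))/2).round(4),np.ptp(T,0),np.median(T[:,2]))
E
```

```text
time_s: 31.6
ee_pos: [0.4662, -0.4167, 0.0677]
eef_rot: [-3.142, -0.0, 2.871]
force: [0.1, -0.2, 0.1]
grip_width: 0.0937
grip_force: 0.0
time_s: 32.48
ee_pos: [0.4665, -0.417, 0.204]
eef_rot: [-3.14, 0.002, 2.871]
force: [0.7, 0.2, -1.2]
grip_width: 0.0938
grip_force: 0.0
time_s: 33.72
ee_pos: [0.4537, -0.1927, 0.2022]
eef_rot: [3.142, -0.001, 2.871]
force: [0.4, 0.5, -0.9]
grip_width: 0.0941
grip_force: 0.0
bad 311 [ 0.4646 -0.4179  0.1125] [0.04762489 0.04991481 0.01467613] 0.11304909639093141
good 295 [ 0.6095 -0.1914  0.122 ] [0.04808354 0.04945906 0.01364564] 0.12404773645550225
```

View pics/t9.png

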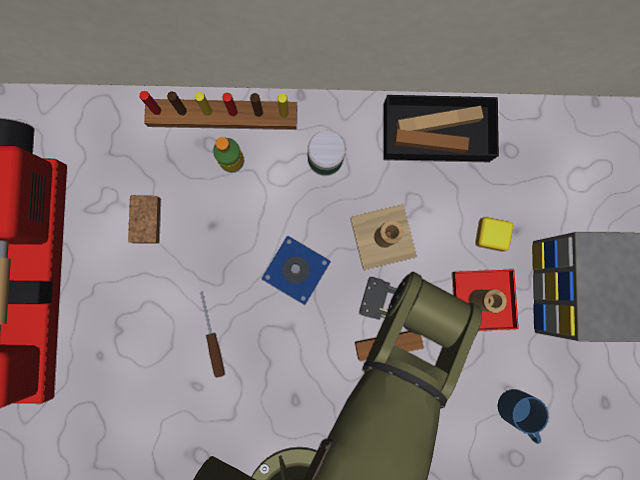

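The good sleeve stands on the dowel (388,233) and the bad one upright in the tray (493,300), with the other things undisturbed.

```bash
python3 -c "
from station import ticket
print(ticket.hand_in())"
```

```text
the job is handed in; nothing more can be done
None
```

I tried both sleeves on the gauge and handed the job in at about 34 s: the good one went fully home and stands over the drying-board dowel, the bad one stuck about 25 mm above the shoulder and stands upright in the red tray, and in the last picture the other things look unmoved; no verdict came back.

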